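# Dip the spatula in the UV well

### The arm

A 6-joint arm with a two-finger parallel gripper is mounted at the origin on a cart in front of the work surface, level with it; the furniture and walls round the work are solid. World frame = base frame: x ahead of the robot, y to its left, z up, the work surface at z = 0. Lengths are in mm, angles in rad, forces in N, time in s.
With the tool pointing down it reaches from about 300 to 775 mm from the base axis. Payload 14.6 kg.
Tool frame: the origin (TCP) lies at the very end of the fingers, on their centre line; the grasp point (between the pads) lies 19 mm behind it (manip.grip_point_offset is the distance from the TCP to the grasp point, in mm); z points along the fingers, y is the line along which they close (so a half turn about z gives the same grasp; the last joint's range is limited). The gripper opens to 94 mm and grips with 3 to 60 N. Pads are 16 mm wide; open, the fingers measure 119 mm over their backs; the gripper's body (75 mm by 177 mm) begins 78 mm behind the grasp point.
Start: joints at [1.27, 0.3, 1.521, -0, 1.321, -0.067], TCP at [127.42, 535.027, 205.446] pointing down, gripper open.
Joint ranges: [-3.03, 3.03], [-0.79, 2.21], [0.23, 2.52], [-1.04, 4.18], [0, 3.07], [-2.55, 2.55]. Speed limits (rad/s): [2.22, 2.22, 2.57, 3.14, 3.14, 3.14].

### API

Orientations are given as [roll, pitch, yaw] about the fixed x, y, z axes, in that order (R = Rz(yaw) Ry(pitch) Rx(roll)).
In Python, from cell import telemetry, eyes, manip gives the robot as it stands.
- The arm moves only by the tool play_rows, never from a script. Its arguments are lists of equal length, an entry for each row: "translation": the shift along the world's x, y, z in m, a list of three; "yaw": the turn about the world's z in rad. A call has 1 to 12 rows; each row is the pose to reach, as a shift and turn from the pose commanded when the call began; what a row does not reach only later rows make up. A row lasts 1/8 s, in which the tool goes at most 62.5 mm and 10.7 degrees, less where a joint would pass 70% of its speed; a pose out of reach is approached as far as the arm can. A call with a gripper value outside its range is refused whole. "hand" is the opening, from 0 (shut) to 1 (fully open), set as the call begins (left out, the last holds). The fingers move at their own pace and stop on an object; "force" is the grip in N (left out, the last holds). Time passes only in rows, so rows that repeat a pose let the fingers close. It gives the time, the measured TCP pose, the force, the opening and the grip force at its end, in the units of the state.
- telemetry.read_state(): the state, without advancing time (a new reading comes with each control period).
- eyes.camera(name): name is "scene" or "top" or "wrist"; returns a dict with "pixels" (480x640x3 uint8, red, green, blue), "fx", "fy", "cx", "cy" (pixels), "cam_to_world" (4x4, takes a point from camera to world coordinates); the wrist camera has in their place "T_tool_cam" (4x4, takes a point from camera to tool coordinates, whose origin is the TCP and whose axes are the flange's). Camera axes: x right, y up, looking along -z (the intrinsics and any distortion apply to the point x, -y, -z); pixel columns grow to the right and rows downward; lengths in mm; the calibration is good to about 2 mm. The wrist camera is an equidistant fisheye: a pixel r from the principal point sees the ray r / f radians off the axis. A picture is of the moment at which its call begins: read the wrist's pose just before it. There is no depth.
- manip.sign_off(): hands the job in; it is judged then, once.
The state is a dict: "clock": time; "joints": joint angles; "qd": joint speeds; "effort": joint torques, N m; "eef_pos": TCP position; "eef_rot": TCP orientation; "wrist_force": force on the tool from outside, world axes, zero at the start; "moment": the same for the moment, N m; "finger_gap": finger opening in mm; "finger_force": force on a finger pad.
Only numpy, scipy, OpenCV 4.12 (cv2) and the standard library are available. Lean on these libraries where they do the work, as an engineer would, in place of code of your own. Each camera call takes 0.05 s, during which the arm holds its last target. There are 200 camera calls.

### The job

Take the flat-bladed spatula off the tool stand and dip its blade, tip down, into the open round well of the UV tip-disinfecting unit, without bumping or pressing on the unit; keep at least the lower half of the blade inside for a good second. Then draw it out and hang it back upright in its empty notch on the stand, collar resting on the comb, and let go. The other two tools must stay hanging where they are, and the open card bin must stay where it stands.

Things in the scene. Friction and masses are not known exactly. Their poses are not given: they have to be found in the camera images.
- spatula: Spatula, loose, 90 g, 175 mm long, hanging upright in any one notch. Steel collar (26 mm disc, 5 mm thick); above it a square grey handle 14 x 14 mm, 5 to 80 mm above the origin; below it an 8 mm round shank, then a flat round-tipped blade 28 mm (y) x 3 mm (x), 40 to 95 mm below. Origin: centre of the collar's underside; z up along the handle, x, y square to its faces; yaw varies a little.
- spatula_tip (a point): The lowest point of the spatula's blade, 95 mm below its origin.
- burnisher: A look-alike tool in another notch, to be left hanging: same collar and handle as the spatula, but a round shank with a ball 18 mm across at its lower end. Origin and axes as the spatula's.
- probe: A look-alike tool in another notch, to be left hanging: same collar and handle as the spatula, but a round shank that tapers to a point. Origin and axes as the spatula's.
- tool_stand: Fixed metal stand: base plate 90 (x) x 210 (y) mm, two uprights at the back, and a level comb whose top is 140 mm above the worktop, with three notches 80 mm apart along y, open to the front (-x), which looks roughly at the robot. Only the tools rise above the comb. Origin: centre of the base's underside, right below the middle notch's seat; x points to the back, z up.
- notch_0 (a point): Left notch (+y end): a slot 14 mm wide between two tines 12 mm wide, 6 mm thick. This point is the seat for a collar's underside: on the slot's centre line, level with the comb's top. Axes as the stand's: -x leads out of the open front, z up. The slot's closed end lies 10 mm behind the seat, the tines end 22 mm in front of it.
- notch_1 (a point): Middle notch, shaped as the left one. In all three each tine ends in a lip 4 mm thick that stands 4 mm above the comb's top: raise a tool by more than 4 mm and draw it out forwards past the lip. The blade is too wide to pass up through the slot.
- notch_2 (a point): Right notch (-y end), shaped as the others; the seat point.
- uv_unit: Fixed UV tip-disinfecting unit: a low white housing 100 x 110 mm, 25 mm high, with a round steel well standing upright in its middle: 62 mm across outside, 52 mm inside, rim 85 mm and inner floor 30 mm above the worktop (55 mm deep). Origin: centre of its underside; z up.
- well_mouth (a point): Centre of the well's open mouth, in the plane of its rim.
- card_bin: Small square open bin of brown card, 50 x 60 mm and 87 mm high, loose, to be left alone. Origin: centre of its underside. It and the UV unit may have changed places.

How it is judged (in metres and radians):
On the way, in this order (a step that is already met when the one before it is completed fails the run):
1. the spatula is taken off the stand (moved by more than 60 mm) (distance of spatula from where it was at the start of the episode above 0.06 m), for 0.1 s.
2. the blade's tip is inside the well, at least 20 mm below the rim, for 0.8 s (horizontal distance between spatula_tip and well_mouth below 0.026 m and z of spatula_tip in the frame of well_mouth below -0.02 m), for 0.8 s.
3. the tip is drawn out above the rim (z of spatula_tip in the frame of well_mouth above 0.005 m), for 0.1 s.
At the end, for the whole second after the job is handed in: The spatula hangs at rest and upright (within 0.1 rad) in a notch of the stand: its collar's underside within 12 mm horizontally (6 mm sideways) and 4 mm in height of the notch's seat point (((horizontal distance between spatula and notch_0 below 0.012 m and y of spatula in the frame of notch_0 between -0.006 and 0.006 m and z of spatula in the frame of notch_0 between -0.004 and 0.004 m) or (horizontal distance between spatula and notch_1 below 0.012 m and y of spatula in the frame of notch_1 between -0.006 and 0.006 m and z of spatula in the frame of notch_1 between -0.004 and 0.004 m) or (horizontal distance between spatula and notch_2 below 0.012 m and y of spatula in the frame of notch_2 between -0.006 and 0.006 m and z of spatula in the frame of notch_2 between -0.004 and 0.004 m)) and angle between spatula's own z axis and vertical below 0.1 rad and linear speed of spatula below 0.03 m/s and angular speed of spatula below 0.3 rad/s); the robot touches nothing.
It fails at once if the spatula bumps or presses on the UV unit with more than 6 N (contact force between spatula and uv_unit above 6 N).
It fails at once if the robot pushes the UV unit with more than 6 N (contact force between any of the fingers, the arm and uv_unit above 6 N).
It fails at once if another tool is moved by more than 20 mm (distance of any of burnisher, probe from where it was at the start of the episode above 0.02 m).
It fails at once if the card bin is moved by more than 20 mm (distance of card_bin from where it was at the start of the episode above 0.02 m).
It also fails if it takes over 58 s, if anything falls off the work surface, if the arm or the gripper's body presses on something with over 40 N, if the wrist force passes 120 N, or if a joint passes its speed limit or range.

## Working session

There is one attempt and no reset: what is moved stays moved. The work goes in short steps, Python scripts to look and compute and a tool call to move; the robot and the scene stay as the last step left them, time stands still between calls to the robot, and variables do not carry over. Pictures are saved under pics/ and viewed, at most 12 in all, crops included, and the job is handed in when it is done.

Besides the shell and the picture viewer there is one more tool, called after "Call:" as name(argument=value, ...) on one line, values as JSON. play_rows: Moves the arm, as the interface text tells. Its arguments: {"type":"object","properties":{"translation":{"type":"array","items":{"type":"array","items":{"type":"number"}}},"yaw":{"type":"array","items":{"type":"number"}},"hand":{"type":"number"},"force":{"type":"number"}},"required":["translation","yaw"]}

```bash
mkdir -p pics; cat > h.py <<'E'
import numpy as np, cv2, json
from cell import telemetry, eyes, manip
def snap(n,f):
    c=eyes.camera(n); cv2.imwrite('pics/'+f,cv2.cvtColor(np.array(c['pixels'],dtype=np.uint8),cv2.COLOR_RGB2BGR))
    np.save('pics/'+f+'.npy',{k:v for k,v in c.items() if k!='pixels'},allow_pickle=True); return c
def load(f): return np.load('pics/'+f+'.npy',allow_pickle=True).item()
def ray(c,u,v):
    T=np.array(c['cam_to_world']); d=T[:3,:3]@np.array([(u-c['cx'])/c['fx'],-(v-c['cy'])/c['fy'],-1]); return T[:3,3],d
def atz(c,u,v,z):
    o,d=ray(c,u,v); return o+d*(z-o[2])/d[2]
def proj(c,p):
    T=np.linalg.inv(np.array(c['cam_to_world'])); q=T[:3,:3]@np.array(p)+T[:3,3]
    return c['cx']+c['fx']*q[0]/-q[2], c['cy']-c['fy']*q[1]/-q[2]
E
python3 - <<'E'
from h import *
for n in('scene','top'):
    c=snap(n,n+'0.png'); print(n,{k:np.round(v,3).tolist() for k,v in c.items() if k!='pixels'})
print(telemetry.read_state())
E
```

```text
scene {'fx': 488.515, 'fy': 488.515, 'cx': 320.868, 'cy': 238.028, 'cam_to_world': [[0.386, 0.591, -0.709, -318.954], [-0.922, 0.235, -0.306, -433.592], [-0.014, 0.772, 0.636, 828.97], [0.0, 0.0, 0.0, 1.0]]}
top {'fx': 438.568, 'fy': 438.568, 'cx': 316.164, 'cy': 236.857, 'cam_to_world': [[-0.022, 0.99, -0.141, 372.663], [-1.0, -0.023, -0.005, -62.223], [-0.008, 0.141, 0.99, 948.855], [0.0, 0.0, 0.0, 1.0]]}
{'clock': 0.1, 'joints': array([ 1.27039302e+00,  3.00440280e-01,  1.52151056e+00, -5.80625049e-06,
        1.32070809e+00, -6.66318350e-02]), 'qd': array([-5.68838365e-05, -6.69418684e-04, -1.91119246e-03,  4.44555192e-04,
       -1.89604914e-03,  2.83274714e-04]), 'effort': array([ 6.51384162e-04, -5.32651448e+01, -3.53277326e+01,  7.08998716e-02,
        2.35902099e-02, -1.16010588e-04]), 'eef_pos': array([127.35801509, 534.809464  , 204.93307002]), 'eef_rot': array([-3.14052837e+00, -6.53835822e-05,  2.90782259e+00]), 'wrist_force': array([-0.34961916, -0.38517436, -0.50469601]), 'moment': array([-0.00926304, -0.01433546, -0.04368567]), 'finger_force': 0.0, 'finger_gap': 94.10696817980632}
```

View pics/scene0.png

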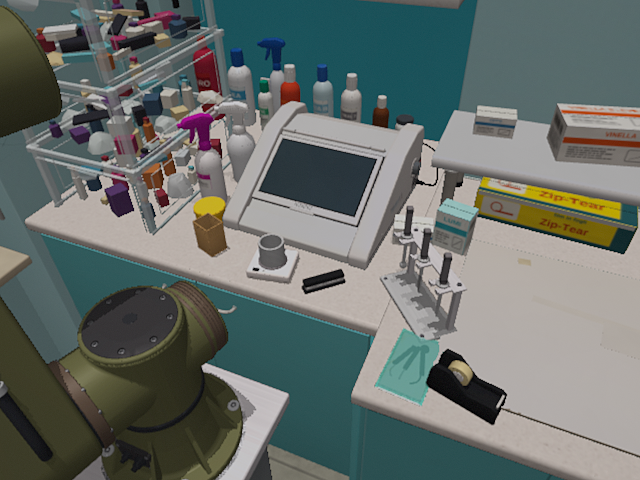

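View pics/top0.png

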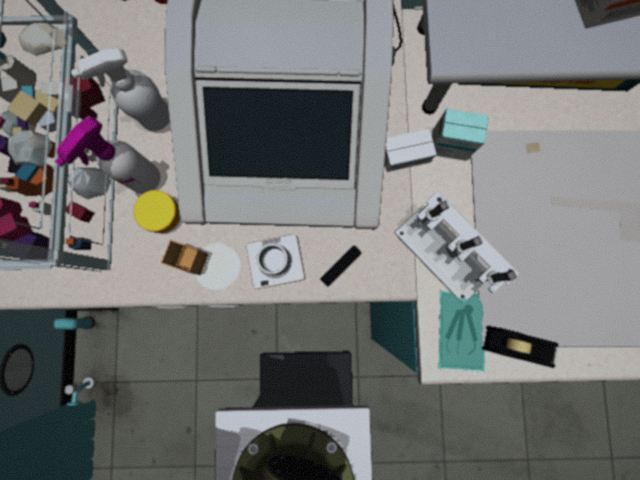

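The UV well is at top (275,260) and the stand is at about (458,245), turned by roughly 40°. The bin is at (185,257). I'll enlarge the stand and the well.

```bash
python3 - <<'E'
from h import *
s=cv2.imread('pics/scene0.png');t=cv2.imread('pics/top0.png')
a=cv2.resize(s[195:345,375:475],None,fx=4,fy=4,interpolation=cv2.INTER_CUBIC)
b=cv2.resize(t[185:305,390:530],None,fx=2.8,fy=2.8,interpolation=cv2.INTER_CUBIC)
c=cv2.resize(t[225:295,150:310],None,fx=2.45,fy=2.45,interpolation=cv2.INTER_CUBIC)
m=np.zeros((600,800,3),np.uint8); m[:600,:400]=a; m[:b.shape[0],400:400+b.shape[1]]=b; m[350:350+c.shape[0],400:400+c.shape[1]]=c
cv2.imwrite('pics/crop0.png',m)
E
```

```text
(no output)
```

View pics/crop0.png

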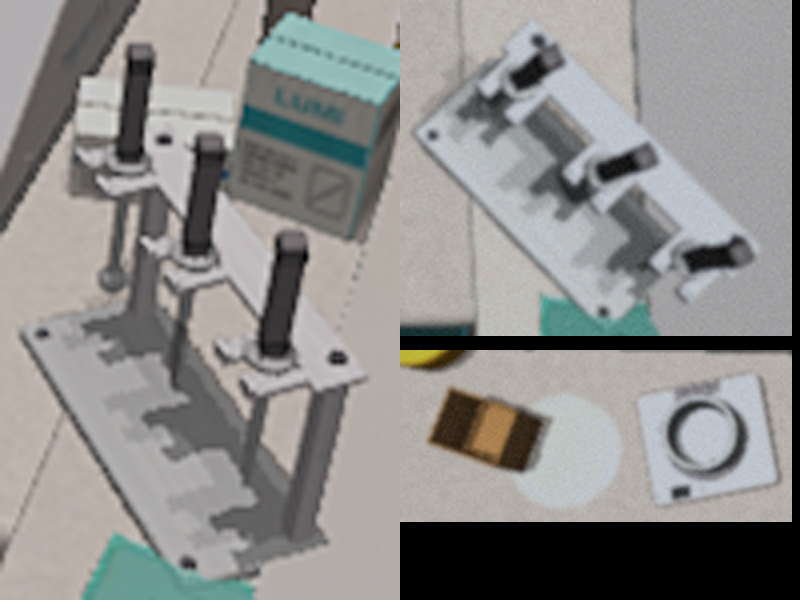

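The left tool is the burnisher, with a ball at its end. The middle one seems to taper and the right one may be the blade edge-on, which the wrist camera has to confirm. Positions first.

```bash
python3 - <<'E'
from h import *
t=load('top0.png'); s=load('scene0.png')
tf=lambda x,y:(390+(x-400)/2.8,185+y/2.8)
sf=lambda x,y:(375+x/4,195+y/4)
def tri(a,b):
    o1,d1=ray(t,*a);o2,d2=ray(s,*b)
    A=np.c_[d1,-d2];k=np.linalg.lstsq(A,o2-o1,rcond=None)[0]
    p,q=o1+k[0]*d1,o2+k[1]*d2; return (p+q)/2,np.linalg.norm(p-q)
for n,a,b in [('h0',(552,55),(140,49)),('h1',(645,155),(209,143)),('h2',(740,248),(291,239))]:
    print(n,atz(t,*tf(*a),220).round(),atz(s,*sf(*b),220).round(),tri(tf(*a),sf(*b)))
for n,b in [('c0',(127,160)),('c1',(196,247)),('c2',(271,345))]: print(n,atz(s,*sf(*b),145).round())
for n,b in [('b00',(415,132)),('b01',(605,318)),('b10',(535,22))]: print(n,atz(t,*tf(*b),3).round())
print('well',atz(t,275.3,260.5,85).round(), atz(s,271,241,85).round())
print('bin',atz(t,150+88/2.45,225+80/2.45,87).round())
E
```

```text
h0 [ 527. -277.  220.] [ 524. -276.  220.] (array([ 526.41719655, -275.98830617,  218.75066569]), np.float64(1.867316541429703))
h1 [ 464. -328.  220.] [ 459. -328.  220.] (array([ 464.30048352, -328.0710575 ,  216.65068092]), np.float64(2.4999411041640025))
h2 [ 408. -380.  220.] [ 402. -380.  220.] (array([ 407.55868769, -380.36630625,  216.30819678]), np.float64(2.301005298077596))
c0 [ 523. -276.  145.]
c1 [ 466. -328.  145.]
c2 [ 408. -380.  145.]
b00 [ 514. -230.    3.]
b01 [ 368. -368.    3.]
b10 [ 599. -329.    3.]
well [450.  24.  85.] [456.  31.  85.]
bin [460. 200.  87.]
```

Call:
play_rows(translation=[[0.03,-0.045,0.02],[0.06,-0.09,0.04],[0.09,-0.135,0.06],[0.12,-0.18,0.08],[0.15,-0.225,0.095],[0.18,-0.27,0.095],[0.21,-0.315,0.095],[0.24,-0.36,0.095],[0.27,-0.405,0.095],[0.293,-0.435,0.095],[0.285,-0.49,0.095],[0.275,-0.545,0.095]], yaw=[-0.15,-0.3,-0.45,-0.6,-0.75,-0.9,-1.05,-1.2,-1.35,-1.5,-1.65,-1.8])

```text
clock: 1.6
eef_pos: [402.0, -11.5, 300.0]
eef_rot: [-3.141, 0.0, 1.103]
wrist_force: [1.2, -0.1, 0.1]
finger_gap: 93.9
finger_force: 0.0
```

```bash
python3 - <<'E'
from h import *
s=telemetry.read_state();print(s['eef_pos'],s['eef_rot'],s['clock'])
c=eyes.camera('wrist');print({k:np.round(v,3).tolist() for k,v in c.items() if k!='pixels'})
E
```

```text
[401.97186221 -11.48408522 300.03618949] [-3.14075852e+00  3.51534351e-04  1.10341723e+00] 1.6
{'fx': 371.648, 'fy': 371.648, 'cx': 313.101, 'cy': 241.1, 'T_tool_cam': [[-0.001, 0.968, 0.252, 72.668], [1.0, 0.001, 0.001, -0.123], [0.001, 0.252, -0.968, -179.324], [0.0, 0.0, 0.0, 1.0]]}
```

Call:
play_rows(translation=[[-0.02,-0.04,-0.01],[-0.045,-0.085,-0.03],[-0.07,-0.13,-0.06],[-0.095,-0.18,-0.09],[-0.115,-0.22,-0.12],[-0.122,-0.24,-0.15],[-0.122,-0.24,-0.15],[-0.122,-0.24,-0.15]], yaw=[-0.1,-0.2,-0.3,-0.38,-0.38,-0.38,-0.38,-0.38])

```text
clock: 2.65
eef_pos: [280.9, -249.6, 151.3]
eef_rot: [3.141, -0.0, 0.728]
wrist_force: [0.2, 0.1, 0.7]
finger_gap: 94.3
finger_force: 0.0
```

```bash
cat >> h.py <<'E'
from scipy.spatial.transform import Rotation as R
def wsnap(f):
    s=telemetry.read_state(); c=snap('wrist',f); d=load(f)
    T=np.eye(4);T[:3,:3]=R.from_euler('xyz',s['eef_rot']).as_matrix();T[:3,3]=s['eef_pos']
    d['cam_to_world']=T@np.array(c['T_tool_cam']); np.save('pics/'+f+'.npy',d,allow_pickle=True); print(s['eef_pos'].round(1),s['eef_rot'].round(3),s['clock'])
def wray(c,u,v):
    K=np.array([[c['fx'],0,c['cx']],[0,c['fy'],c['cy']],[0,0,1.]])
    x,y=cv2.fisheye.undistortPoints(np.array([[[u,v]]],float),K,np.zeros(4))[0,0]
    T=c['cam_to_world']; return T[:3,3],T[:3,:3]@np.array([x,-y,-1])
def watz(c,u,v,z):
    o,d=wray(c,u,v); return o+d*(z-o[2])/d[2]
def wproj(c,p):
    T=np.linalg.inv(c['cam_to_world']); q=T[:3,:3]@np.array(p,float)+T[:3,3]
    r=np.hypot(q[0],q[1]); th=np.arctan2(r,-q[2]); return c['cx']+c['fx']*th*q[0]/r, c['cy']-c['fy']*th*q[1]/r
E
python3 -c "
from h import *
wsnap('w1.png')"
```

```text
[ 280.9 -249.6  151.3] [ 3.141 -0.     0.728] 2.65
```

View pics/w1.png

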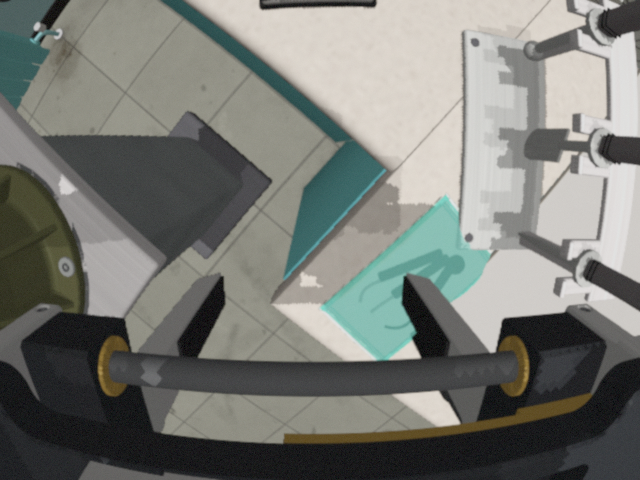

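The wrist view settles it: the middle tool has the wide blade at (545,145), with its collar at (598,147). The left tool ends in a ball at (530,48), and the right one tapers. The spatula is in notch_1.

```bash
python3 - <<'E'
from h import *
w=load('w1.png')
print('base',watz(w,465,30,3).round(),watz(w,468,244,3).round())
for p in [(598,24),(598,147),(586,269)]: print(watz(w,*p,142).round(1))
for y in(80,0,-80):
    yw=-0.84; p=np.array([466-y*np.sin(yw),-328+y*np.cos(yw),142]); print(p.round(),np.round(wproj(w,p)))
E
```

```text
base [ 517. -229.    3.] [ 369. -372.    3.]
[ 526.1 -274.6  142. ]
[ 462.1 -326.6  142. ]
[ 404.2 -381.6  142. ]
[ 526. -275.  142.] [598.  24.]
[ 466. -328.  142.] [602. 145.]
[ 406. -381.  142.] [588. 266.]
```

Call:
play_rows(translation=[[0,0,0.05],[0,0,0.1],[0.05,-0.02,0.1],[0.1,-0.04,0.1],[0.15,-0.065,0.1],[0.184,-0.078,0.1],[0.184,-0.078,0.1],[0.184,-0.078,0.1]], yaw=[0,0,0,0,0,0,0,0])

```text
clock: 3.7
eef_pos: [464.4, -327.1, 251.2]
eef_rot: [3.141, -0.0, 0.729]
wrist_force: [-0.1, 0.8, -0.2]
finger_gap: 94.2
finger_force: 0.0
```

```bash
python3 -c "
from h import *
wsnap('w2.png')
w=load('w2.png');print(wproj(w,[465,-328,220]),wproj(w,[465,-328,140]))"
```

```text
[ 464.4 -327.1  251.2] [ 3.141 -0.     0.729] 3.7
(np.float64(315.1365925003145), np.float64(270.0675966016623)) (np.float64(314.6729224002763), np.float64(237.5763745202673))
```

View pics/w2.png

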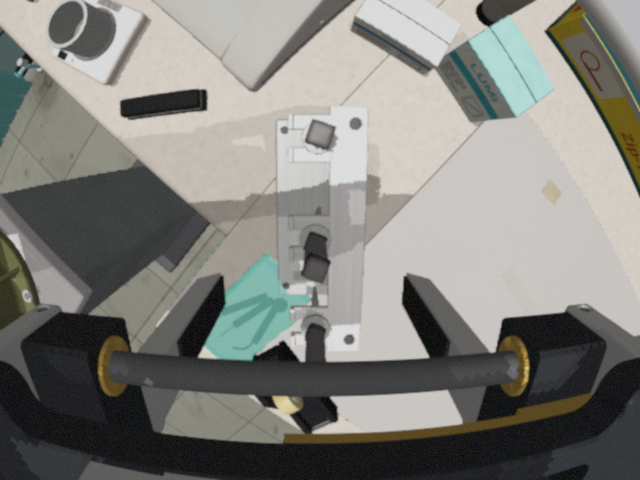

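The handle top is at (315,268), within 2 px of the prediction, so I can descend and grip.

Call:
play_rows(translation=[[0,0,-0.03],[0,0,-0.06],[0,0,-0.08],[0,0,-0.09],[0,0,-0.09],[0,0,-0.09]], yaw=[0,0,0,0,0,0], hand=0.6)

```text
clock: 4.5
eef_pos: [464.6, -328.2, 161.6]
eef_rot: [3.14, -0.0, 0.728]
wrist_force: [0.6, -0.9, 0.2]
finger_gap: 56.4
finger_force: 0.0
```

Call:
play_rows(translation=[[0,0,0],[0,0,0],[0,0,0],[0,0,0],[0,0,0],[0,0,0],[0,0,0],[0,0,0]], yaw=[0,0,0,0,0,0,0,0], hand=0, force=25)

```text
clock: 5.5
eef_pos: [464.4, -328.0, 160.5]
eef_rot: [-3.142, 0.0, 0.728]
wrist_force: [0.2, -1.2, -1.3]
finger_gap: 16.9
finger_force: 25.0
```

The 16.9 mm gap means the handle sits about 12° off the pads. In w2 it looks turned clockwise, so I'll open, turn by -0.2 and regrip.

Call:
play_rows(translation=[[0,0,0],[0,0,0],[0,0,0],[0,0,0],[0,0,0]], yaw=[0,0,-0.1,-0.2,-0.2], hand=0.4)

```text
clock: 6.12
eef_pos: [464.4, -328.0, 160.4]
eef_rot: [-3.142, 0.0, 0.528]
wrist_force: [-0.2, -0.4, 0.7]
finger_gap: 37.8
finger_force: 0.0
```

Call:
play_rows(translation=[[0,0,0],[0,0,0],[0,0,0],[0,0,0],[0,0,0],[0,0,0]], yaw=[0,0,0,0,0,0], hand=0, force=25)

```text
clock: 6.88
eef_pos: [464.4, -328.0, 160.4]
eef_rot: [-3.142, 0.0, 0.528]
wrist_force: [0.1, 0.2, -0.2]
finger_gap: 14.9
finger_force: 25.0
```

Call:
play_rows(translation=[[0,0,0.005],[0,0,0.01],[0,0,0.01],[-0.0067,0.0075,0.01],[-0.0133,0.0149,0.01],[-0.02,0.0224,0.01],[-0.0267,0.0298,0.01],[-0.04,0.0447,0.01],[-0.0534,0.0596,0.01],[-0.0667,0.0745,0.01],[-0.0667,0.0745,0.01]], yaw=[0,0,0,0,0,0,0,0,0,0,0])

```text
clock: 8.25
eef_pos: [397.2, -252.8, 170.8]
eef_rot: [3.141, -0.0, 0.528]
wrist_force: [0.4, -0.2, -1.1]
finger_gap: 14.9
finger_force: 25.0
```

```bash
python3 - <<'E'
from h import *
wsnap('w3.png'); snap('scene','s3.png'); s=telemetry.read_state(); print(s['finger_gap'],s['wrist_force'])
w=cv2.imread('pics/w3.png');c=cv2.imread('pics/s3.png')
m=np.zeros((480,800,3),np.uint8)
m[:300,:400]=cv2.resize(w,(400,300)); m[:450,400:800]=cv2.resize(c[195:345,345:478],(400,450),interpolation=cv2.INTER_CUBIC)
cv2.imwrite('pics/m3.png',m)
E
```

```text
[ 397.2 -252.8  170.8] [ 3.141 -0.     0.528] 8.25
15.290707080420823 [-0.43611834  0.19845501 -0.75565666]
```

View pics/m3.png

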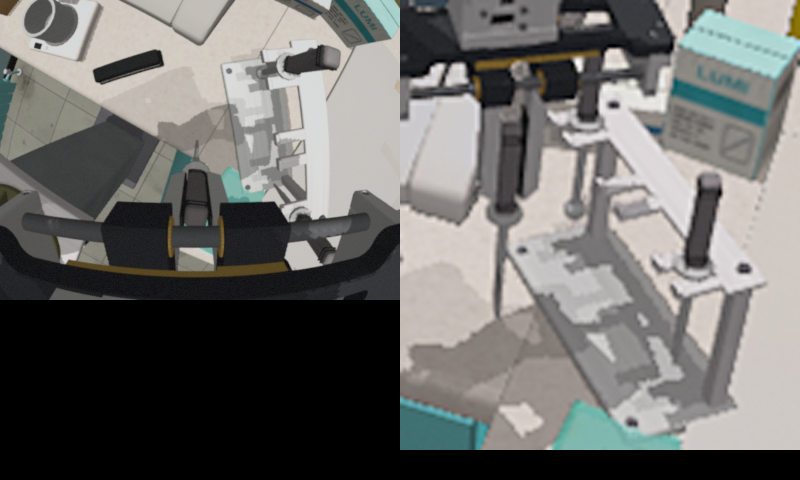

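```bash
python3 - <<'E'
from h import *
t=load('top0.png'); s=load('scene0.png')
def tri(a,b):
    o1,d1=ray(t,*a);o2,d2=ray(s,*b)
    k=np.linalg.lstsq(np.c_[d1,-d2],o2-o1,rcond=None)[0]
    p,q=o1+k[0]*d1,o2+k[1]*d2; return ((p+q)/2).round(),np.linalg.norm(p-q).round(1)
print(tri((208,178),(260,190)),tri((203,87),(287,137)),tri((357,87),(382,153)),tri((350,180),(357,210)))
w=load('w3.png'); print(wproj(w,[397.2,-252.8,55.4]))
E
```

```text
(array([619., 152.,  99.]), np.float64(8.5)) (array([770., 140., 184.]), np.float64(11.5)) (array([ 754., -141.,  199.]), np.float64(6.2)) (array([ 603., -129.,  119.]), np.float64(6.6))
(np.float64(313.21692114524063), np.float64(236.14027389472562))
```

Call:
play_rows(translation=[[0,0,0.05],[0,0.02,0.08],[0.01,0.07,0.08],[0.02,0.12,0.08],[0.03,0.17,0.08],[0.04,0.2,0.08],[0.04,0.2,0.08],[0.04,0.2,0.08]], yaw=[0,0,0,0,0,0,0,0])

```text
clock: 9.35
eef_pos: [437.9, -54.0, 250.3]
eef_rot: [3.142, 0.0, 0.528]
wrist_force: [0.5, 0.3, -0.4]
finger_gap: 14.2
finger_force: 25.0
```

```bash
python3 - <<'E'
from h import *
wsnap('w4.png')
w=load('w4.png');print(wproj(w,[452,27,85]))
s=telemetry.read_state()['eef_pos'];print(wproj(w,s+np.array([0,0,-115.4])))
E
```

```text
[437.9 -54.  250.3] [3.142 0.    0.528] 9.35
(np.float64(245.89633415175012), np.float64(168.24084252881772))
(np.float64(313.5097066311439), np.float64(236.292716947042))
```

View pics/w4.png

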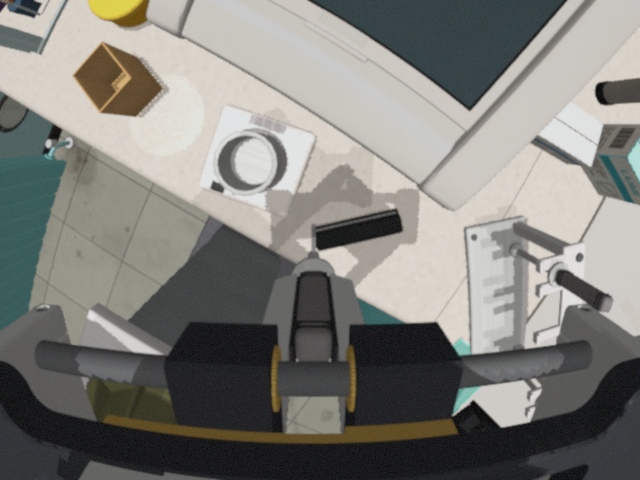

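The blade tip is at (315,235), matching the prediction, and the rim is near (247,162). I'll enlarge it.

```bash
python3 - <<'E'
from h import *
w=cv2.imread('pics/w4.png')[100:255,190:345]
cv2.imwrite('pics/c4.png',cv2.resize(w,(597,597) if 0 else (589,589),interpolation=cv2.INTER_CUBIC))
d=load('w4.png')
for a in np.arange(0,6.28,np.pi/4): print(np.round((np.array(wproj(d,[452+26*np.cos(a),27+26*np.sin(a),85]))-[190,100])*3.8), end=' ')
E
```

```text
[263. 167.] [184. 159.] [123. 209.] [115. 289.] [164. 351.] [241. 360.] [304. 311.] [313. 230.]
```

View pics/c4.png

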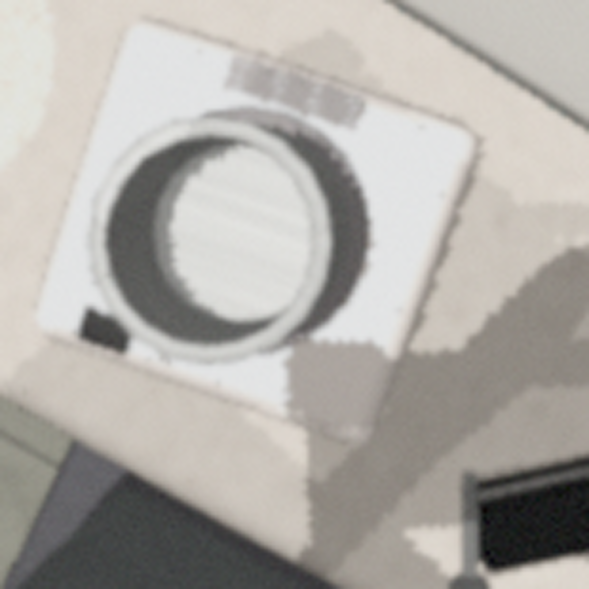

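```bash
python3 -c "
from h import *
d=load('w4.png');p=watz(d,245.5,162.9,85);print(p, p-telemetry.read_state()['eef_pos'])"
```

```text
[456.21381798  29.75891982  85.        ] [  18.43894561   84.02321319 -165.35397321]
```

Call:
play_rows(translation=[[0.005,0.025,0],[0.011,0.055,0],[0.0175,0.083,0],[0.0175,0.083,0],[0.0175,0.083,-0.01],[0.0175,0.083,-0.02],[0.0175,0.083,-0.03],[0.0175,0.083,-0.03],[0.0175,0.083,-0.03]], yaw=[0,0,0,0,0,0,0,0,0])

```text
clock: 10.52
eef_pos: [455.3, 29.4, 220.6]
eef_rot: [3.141, -0.0, 0.528]
wrist_force: [-0.3, -0.9, -2.6]
finger_gap: 14.1
finger_force: 25.0
```

```bash
python3 - <<'E'
from h import *
wsnap('w5.png'); w=cv2.imread('pics/w5.png')[150:300,235:395]
snap('scene','s5.png'); s=cv2.imread('pics/s5.png')[190:290,225:325]
m=np.zeros((400,800,3),np.uint8); m[:375,:400]=cv2.resize(w,(400,375),interpolation=cv2.INTER_CUBIC); m[:,400:]=cv2.resize(s,(400,400),interpolation=cv2.INTER_CUBIC)
cv2.imwrite('pics/m5.png',m)
E
```

```text
[455.3  29.4 220.6] [ 3.141 -0.     0.528] 10.525
```

View pics/m5.png

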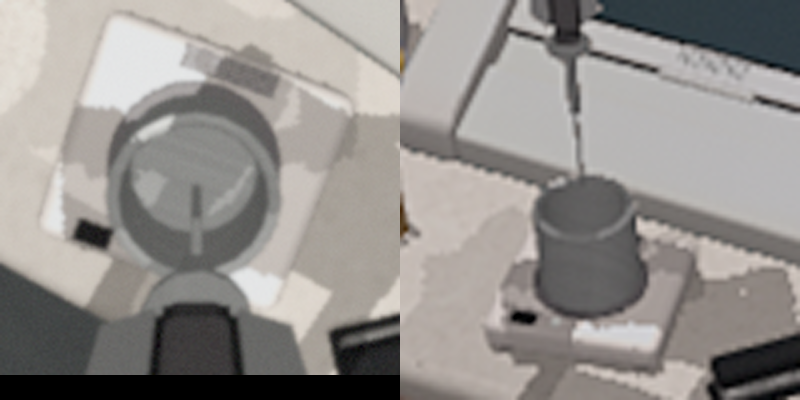

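The tip is centred over the well in both views (wrist crop tip (196,185), rim centre (192,193)). Next I dip it.

Call:
play_rows(translation=[[0,0,-0.01],[0,0,-0.02],[0,0,-0.03],[0,0,-0.04],[0,0,-0.05],[0,0,-0.057],[0,0,-0.057],[0,0,-0.057],[0,0,-0.057],[0,0,-0.057],[0,0,-0.057],[0,0,-0.057]], yaw=[0,0,0,0,0,0,0,0,0,0,0,0])

```text
clock: 12.12
eef_pos: [455.2, 29.5, 163.5]
eef_rot: [3.142, -0.0, 0.528]
wrist_force: [-0.3, 0.2, -0.9]
finger_gap: 14.5
finger_force: 25.0
```

Call:
play_rows(translation=[[0,0,0],[0,0,0],[0,0,0],[0,0,0],[0,0,0],[0,0,0]], yaw=[0,0,0,0,0,0])

```text
clock: 12.88
eef_pos: [455.2, 29.5, 163.5]
eef_rot: [-3.142, 0.0, 0.528]
wrist_force: [-0.9, 0.1, -1.4]
finger_gap: 14.2
finger_force: 25.0
```

Call:
play_rows(translation=[[0,0,0.01],[0,0,0.025],[0,0,0.04],[0,0,0.06],[0,0,0.08],[0,0,0.087],[0,0,0.087]], yaw=[0,0,0,0,0,0,0])

```text
clock: 13.75
eef_pos: [455.3, 29.5, 250.7]
eef_rot: [3.141, -0.001, 0.528]
wrist_force: [0.5, -0.4, -1.1]
finger_gap: 13.7
finger_force: 25.0
```

Call:
play_rows(translation=[[-0.008,-0.04,0],[-0.018,-0.09,0],[-0.028,-0.14,0],[-0.038,-0.19,0],[-0.048,-0.24,0],[-0.058,-0.282,0],[-0.058,-0.282,0],[-0.058,-0.282,-0.03],[-0.058,-0.282,-0.06],[-0.058,-0.282,-0.08],[-0.058,-0.282,-0.08],[-0.058,-0.282,-0.08]], yaw=[0,0,0,0,0,0,0,0,0,0,0,0])

```text
clock: 15.25
eef_pos: [397.6, -252.3, 171.2]
eef_rot: [3.141, -0.0, 0.528]
wrist_force: [0.6, 0.4, -0.8]
finger_gap: 13.8
finger_force: 25.0
```

Call:
play_rows(translation=[[0.013,-0.015,0],[0.026,-0.03,0],[0.034,-0.0385,0],[0.041,-0.0465,0],[0.048,-0.0545,0],[0.0545,-0.062,0],[0.061,-0.069,0],[0.067,-0.0757,0],[0.067,-0.0757,0],[0.067,-0.0757,0]], yaw=[0,0,0,0,0,0,0,0,0,0])

```text
clock: 16.5
eef_pos: [464.1, -328.1, 170.4]
eef_rot: [-3.141, 0.0, 0.528]
wrist_force: [0.7, -0.4, -1.5]
finger_gap: 13.6
finger_force: 25.0
```

Call:
play_rows(translation=[[0,0,-0.004],[0,0,-0.008],[0,0,-0.01],[0,0,-0.01],[0,0,-0.01]], yaw=[0,0,0,0,0])

```text
clock: 17.12
eef_pos: [464.2, -328.2, 160.5]
eef_rot: [3.142, -0.0, 0.528]
wrist_force: [-1.0, 0.2, 1.1]
finger_gap: 13.9
finger_force: 25.0
```

```bash
python3 - <<'E'
from h import *
s=telemetry.read_state();print(s['eef_pos'],s['wrist_force'],s['clock'])
snap('scene','s6.png'); s=cv2.imread('pics/s6.png')[195:345,375:475]
cv2.imwrite('pics/c6.png',cv2.resize(s,(400,600),interpolation=cv2.INTER_CUBIC))
E
```

```text
[ 464.23091801 -328.15478632  160.50352533] [-0.9861994   0.24529966  1.1218804 ] 17.125
```

View pics/c6.png

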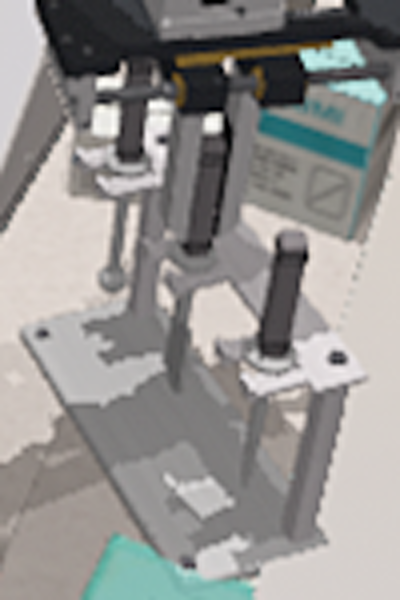

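The spatula is back on the comb, with its collar at about (197,247) in the crop as before, and the other two still hang. Now release and retreat.

Call:
play_rows(translation=[[0,0,0],[0,0,0],[0,0,0],[0,0,0],[0,0,0],[0,0,0]], yaw=[0,0,0,0,0,0], hand=0.6)

```text
clock: 17.92
eef_pos: [464.2, -328.2, 160.4]
eef_rot: [-3.142, -0.0, 0.528]
wrist_force: [-1.1, 0.8, 0.2]
finger_gap: 56.2
finger_force: 0.0
```

Call:
play_rows(translation=[[0,0,0.02],[0,0,0.05],[0,0,0.09],[0,0,0.11],[-0.03,0.03,0.11],[-0.06,0.07,0.11],[-0.1,0.11,0.11],[-0.13,0.15,0.11],[-0.13,0.15,0.11],[-0.13,0.15,0.11]], yaw=[0,0,0,0,0,0,0,0,0,0])

```text
clock: 19.18
eef_pos: [334.6, -178.5, 270.8]
eef_rot: [3.141, -0.0, 0.528]
wrist_force: [1.0, -0.5, 0.2]
finger_gap: 56.1
finger_force: 0.0
```

```bash
python3 - <<'E'
from h import *
snap('scene','s7.png'); s=cv2.imread('pics/s7.png')[195:345,375:475]
cv2.imwrite('pics/c7.png',cv2.resize(s,(400,600),interpolation=cv2.INTER_CUBIC))
E
```

```text
(no output)
```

View pics/c7.png

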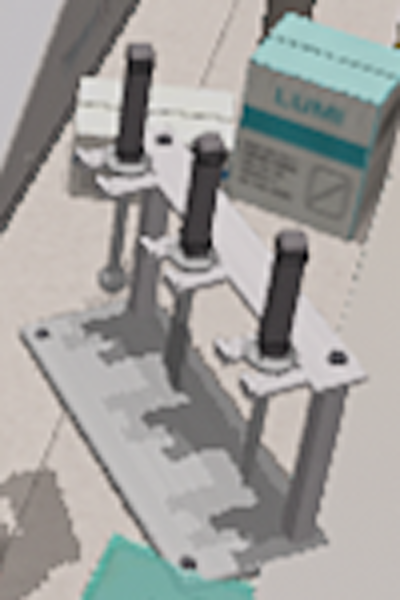

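All three tools hang as they did at the start, and the spatula is upright with its collar at (196,247).

```bash
python3 -c "
from cell import manip
print(manip.sign_off())"
```

```text
the job is handed in; nothing more can be done
None
```

The spatula was dipped about 37 mm into the UV well for over a second, then hung back upright in its middle notch and released; the job is handed in, though the hand-in reported no verdict.

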